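# Dry a damp radio module: lever the housing open, load the oven tray, slide it home, start

## Task

The radio module in the grey sensor housing is damp and has to be dried. Lever the housing's hinged lid open with the black spudger at the notch in its front and lay the spudger back down on the bench, set the module flat, metal can up, in the drying oven's tray, then slide the loaded tray along the oven's runners until its front plate is fully home, and press the green start key. Leave the orange tape roll and the green cutters where they are.

Things in the scene. Friction and masses are not known exactly. Their poses are not given: they have to be found in the camera images.
- housing: grey plastic sensor housing 104 x 92 mm, fixed, on a steel plate 122 x 108 x 4 mm lying on the wooden table (z = 0). Origin: centre of the plate's underside; z up; front is -x. Open box: walls 4 mm, rim z = 46 mm, inside 96 x 84 mm; four posts 32 mm high carry the module. Lid hinge: along y at x = +52, z = 47 mm. Pry notch in the front wall, see its point
- pry_notch (a point): middle of the mouth of the pry notch in the housing's front face, right under the lid's front edge: an opening 26 mm wide (y), 14 mm high (z 32 to 46 mm of the housing, its roof is the lid's underside), 12 mm deep towards +x of the housing. Axes as the housing's
- lid: the housing's lid, 104 x 92 x 12 mm, grey rim (12 mm wide in front) round a clear window. Origin on the hinge axis, at its middle; the lid reaches from there 104 mm along its own -x
- lid_hinge (a joint): lid angle, rad: 0 shut, 1.57 upright, stops at 1.85; stiff, stays where it is left (about 1.5 N at the front edge)
- module: radio module: green board 40 x 30 mm with a metal can on top, 8 mm thick in all, 30 g. Origin: centre of its underside; x along its 40 mm side, z up out of the can. At first on the posts in the shut housing, its underside 32 mm above the housing's origin
- spudger: black nylon spudger (opening tool), 111 mm long, 10 mm wide, 8 mm thick, lying on the grey desk. Origin: underside, at mid length; it lies along its own y, the narrowing end (3 mm wide, still 8 mm high) is at -y, 55 mm from the origin
- oven_tray: the oven's aluminium tray, loose on the wooden table, 160 g. Origin: centre of the pan's underside; z up; front is -x. Pan 96 x 96 mm, floor 2 mm, walls 14 mm high, inside 94 (x) x 92 (y) mm; side flanges z 13 to 16 mm, 112 mm over both. Black front plate 142 mm wide, 46 mm high, x = -52 to -48 mm. Grip bar: see tray_grip
- tray_grip (a point): where to hold the tray's black grip bar: on its axis, 45 mm in front of the front plate, at tray [-97, 0, 22] mm. The bar runs along the tray's x from -52 to -117 mm, is 14 mm wide (y; close the fingers along y) and spans z 12 to 31 mm. Axes as the tray's
- oven: white drying oven, fixed on the grey desk (top z = 0.006), 120 (x) x 150 x 80 mm. Origin: centre of its underside; front plane x = -62 mm, the tray goes in along +x. Flared opening y +-66, z 10 to 56 mm; side slots take the flanges: floor z = 26, roof z = 34 mm, 118 mm wall to wall. Fully home the tray's axes are the oven's, its origin at [-14, 0, 13] mm, its front plate on the oven's
- start_key (a joint): travel of the oven's green start key, m: 0 up, 0.005 fully down; about 4 N; springs back
- start_key_top (a point): centre of the top of the green start key (22 mm across, in a black collar 38 mm across) on the oven's roof, near its right front corner; press straight down
- kapton_roll: orange tape roll, 60 mm across, 12 mm high, bystander; origin centre of underside
- cutters: green-handled side cutters, 108 mm long, bystander; origin centre of underside

How it is judged:
On the way, in this order (a step that is already met when the one before it is completed fails the run):
1. the spudger levers the lid up: lid raised past 0.25 rad with the spudger bearing on it (value of joint lid_hinge above 0.25 rad and contact force between spudger and lid above 0.1 N), for 0.05 s.
2. the module lies flat in the tray's pan, let go (x of module in the frame of oven_tray between -0.043 and 0.043 m and y of module in the frame of oven_tray between -0.042 and 0.042 m and z of module in the frame of oven_tray between 0 and 0.006 m and angle between module's own z axis and vertical below 0.15 rad and contact force between the fingers and module below 0.05 N), for 0.2 s.
3. the loaded tray is fully home on the oven's runners (x of oven_tray in the frame of oven between -0.018 and -0.007 m and y of oven_tray in the frame of oven between -0.005 and 0.005 m and z of oven_tray in the frame of oven between 0.009 and 0.019 m and z of module in the frame of oven_tray below 0.006 m), for 0.2 s.
4. the start key is pressed down (value of joint start_key above 0.0035 m).
At the end, for the whole second after the job is handed in: The tray rests on the oven's runners, its front plate within 4 mm of the oven's front; the module lies flat, can up, in the tray's pan; the spudger lies on the bench outside housing and oven (its underside under 25 mm); all at rest. The lid may stay open (all of step 3 and x of module in the frame of oven_tray between -0.043 and 0.043 m and y of module in the frame of oven_tray between -0.042 and 0.042 m and z of module in the frame of oven_tray above 0 m and angle between module's own z axis and vertical below 0.15 rad and linear speed of each of oven_tray, module, spudger below 0.02 m/s and height (world z) of spudger between -0.01 and 0.025 m and horizontal distance between spudger and housing above 0.048 m and horizontal distance between spudger and oven above 0.07 m); the robot touches nothing.
It fails at once if the tape roll or the cutters are shifted by more than 25 mm (distance of any of kapton_roll, cutters from where it was at the start of the episode above 0.025 m).
It also fails if it takes over 72 s, if anything falls off the work surface, if the arm or the gripper's body presses on something with over 40 N, if the wrist force passes 120 N, or if a joint passes its speed limit or range.

## Robot

A 6-joint arm with a two-finger parallel gripper is mounted at the origin on a cart in front of the work surface, level with it; the furniture and walls round the work are solid. World frame = base frame: x ahead of the robot, y to its left, z up, the work surface at z = 0. Lengths are in m, angles in rad, forces in N, time in s.
With the tool pointing down it reaches from about 0.3 to 0.875 m from the base axis. Payload 6.4 kg.
Tool frame: the origin (TCP) lies on the centre line of the jaws, within the pads' length; the fingertips stand 8 mm ahead of it and the grasp point (between the pads) lies 11 mm behind it; z points along the fingers, y is the line along which they close (so a half turn about z gives the same grasp; the last joint's range is limited). The gripper opens to 85 mm and grips with 20 to 120 N. Pads are 22 mm wide; open, the fingers measure 114 mm over their backs; the gripper's body (76 mm by 85 mm) begins 54 mm behind the grasp point. The pads swing forward as they close: fully open they stand 13 mm farther back than shut.
Start: joints at [-1.492, 0.181, 1.607, -0, 1.354, -0.206], TCP at [0.162, -0.552, 0.239] pointing down, gripper open.
Joint ranges: [-2.99, 2.99], [-0.89, 2.07], [0.3, 2.58], [-1.14, 4.28], [0, 2.63], [-3.12, 3.12]. Speed limits (rad/s): [2.57, 2.57, 3.01, 3.14, 3.14, 3.14].

## Interface

Orientations are given as a unit quaternion [w, x, y, z].
In Python, from bench import ctrl gives the robot as it stands.
- The arm moves only by the shell command python3 -m handwheel 'ROWS' [OPENING]. ROWS is JSON, a list that holds one entry, the list of rows, each a list of 4 numbers: the shift along the tool's x, y, z each as a share of 20 cm, from -1 to 1, then the turn about the tool's z as a share of 1.5 rad, from -1 to 1. In form: [[[x, y, z, twist], ...]]. A call has 1 to 10 rows; each row is the pose to reach, as a shift and turn from the pose commanded when the call began, along the tool's axes at that moment; what a row does not reach only later rows make up. A row lasts 1/8 s, in which the tool goes at most 62.5 mm and 10.7 degrees, less where a joint would pass 70% of its speed; a pose out of reach is approached as far as the arm can. A call with a number of a shift or a turn outside -1 to 1 is refused whole. A call with a gripper value outside its range is refused whole. OPENING is the finger opening in mm, from 0 to 85.4, set as the call begins (- or left out, the last holds). The fingers move at their own pace and stop on an object; the grip force is fixed at half the most. Time passes only in rows, so rows that repeat a pose let the fingers close. It gives the time, the measured TCP pose, the force, the opening and the grip force at its end, in the units of the state.
- ctrl.get_obs(): the state, without advancing time (a new reading comes with each control period).
- ctrl.camera(name): name is "scene" or "side" or "wrist"; returns a dict with "color" (400x640x3 uint8, red, green, blue), "range_z" (400x640 float32, m along the optical axis (not along the pixel's ray), 0 where there is no reading), "K" (3x3 intrinsics, pixels), "distortion" ([k1, k2, p1, p2, k3] as OpenCV has them; the pictures are not rectified), "pose" (4x4, takes a point from camera to world coordinates); the wrist camera has in their place "T_tool_cam" (4x4, takes a point from camera to tool coordinates, whose origin is the TCP and whose axes are the flange's). Camera axes: x right, y down, z forward; pixel columns grow to the right and rows downward; lengths in m; the calibration is good to about 2 mm. A picture is of the moment at which its call begins: read the wrist's pose just before it.
- ctrl.hand_in(): hands the job in; it is judged then, once.
The state is a dict: "time_s": time; "q": joint angles; "dq": joint speeds; "joint_efforts": joint torques, N m; "eef_pos": TCP position; "eef_rot": TCP orientation; "wrist_force": force on the tool from outside, world axes, zero at the start; "torque": the same for the moment, N m; "opening": opening from 0.0 (shut) to 1.0 (fully open); "grasp_force": force on a finger pad.
Only numpy, scipy, OpenCV 4.12 (cv2) and the standard library are available. Lean on these libraries where they do the work, as an engineer would, in place of code of your own. Each camera call takes 0.05 s, during which the arm holds its last target. There are 200 camera calls.

## Working session

There is one attempt and no reset: what is moved stays moved. The work goes in short steps, Python scripts to look and compute and a shell command to move; the robot and the scene stay as the last step left them, time stands still between calls to the robot, and variables do not carry over. Pictures are saved under pics/ and viewed, at most 10 in all, crops included, and the job is handed in when it is done.

```bash
ls; mkdir -p pics; python3 - <<'E'
from bench import ctrl
import cv2,numpy as np
for n in ["scene","side"]:
    c=ctrl.camera(n); np.savez(f"pics/{n}.npz",**{k:np.array(v) for k,v in c.items() if v is not None})
    cv2.imwrite(f"pics/{n}.png",cv2.cvtColor(c["color"],cv2.COLOR_RGB2BGR))
    print(n,c["K"],c["distortion"],c["pose"])
print(ctrl.get_obs())
E
```

```text
pics
scene [[482.33050801   0.         317.98470153]
 [  0.         482.33050801 193.78624686]
 [  0.           0.           1.        ]] [-0.0796548  0.         0.         0.         0.       ] [[-0.49320552 -0.45356814  0.74231008 -0.5219976 ]
 [-0.86986755  0.26584693 -0.41551878  0.74441994]
 [-0.00887477 -0.85064761 -0.52566138  0.82131868]
 [ 0.          0.          0.          1.        ]]
side [[374.35870455   0.         320.41774711]
 [  0.         374.35870455 201.39488307]
 [  0.           0.           1.        ]] [-0.05586224  0.          0.          0.          0.        ] [[ 0.98616943 -0.0488296   0.15838412  0.32827492]
 [-0.16499415 -0.37980974  0.91023156 -0.93537047]
 [ 0.01570959 -0.92377499 -0.38261335  0.55292673]
 [ 0.          0.          0.          1.        ]]
{'time_s': 0.1, 'q': array([-1.49229937e+00,  1.81445243e-01,  1.60787776e+00, -6.00060969e-06,
        1.35379666e+00, -2.06309019e-01]), 'dq': array([ 1.13905465e-05, -7.19743484e-04, -2.85791320e-03,  1.17730741e-03,
        5.71640513e-04,  3.23413824e-05]), 'joint_efforts': array([ 6.07683342e-04, -4.45874441e+01, -3.52241707e+01, -1.82294580e-04,
        4.13412272e-03, -9.44521815e-06]), 'eef_pos': array([ 0.16153112, -0.55135856,  0.23850094]), 'eef_rot': array([-7.62130187e-04,  9.89877436e-01,  1.41922788e-01,  4.58356868e-05]), 'wrist_force': array([ 0.38110054, -0.01604661, -0.45660223]), 'torque': array([ 0.01569964, -0.00919547,  0.02311533]), 'grasp_force': 0.0, 'opening': 1.0002716423913933}
```

View pics/scene.png

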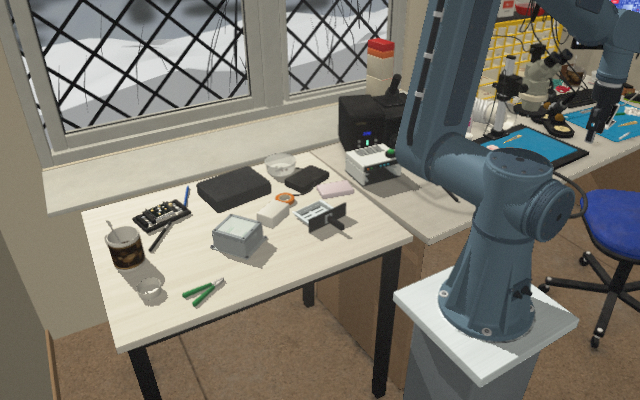

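View pics/side.png

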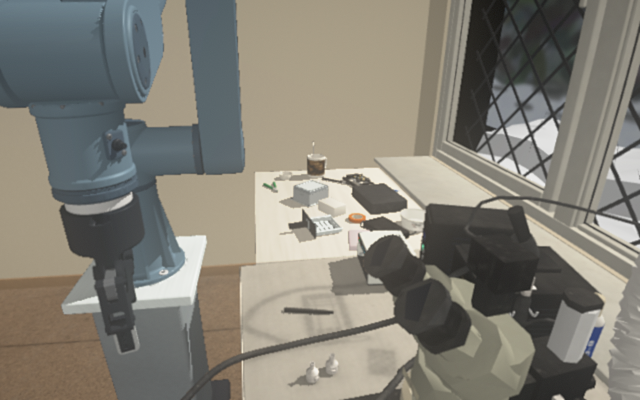

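The scene view shows the housing (238,235), tray (325,215), oven (372,162), cutters (205,290) and tape (285,198). The side view shows the spudger (283–333, 311), housing (311,191) and tray (318,226).

```bash
cat > h.py <<'E'
import cv2,numpy as np
from scipy.spatial.transform import Rotation as R
def load(n): return dict(np.load(f"pics/{n}.npz"))
def snap(n,save):
    from bench import ctrl
    o=ctrl.get_obs(); c=ctrl.camera(n)
    if n=="wrist":
        T=np.eye(4); T[:3,:3]=R.from_quat(np.roll(o["eef_rot"],-1)).as_matrix(); T[:3,3]=o["eef_pos"]
        c["pose"]=T@c["T_tool_cam"]
    np.savez(f"pics/{save}.npz",**{k:np.array(v) for k,v in c.items() if v is not None})
    return load(save)
def ray(c,uv):
    p=cv2.undistortPoints(np.array(uv,float).reshape(-1,1,2),c["K"],c["distortion"])[:,0]
    return np.c_[p,np.ones(len(p))]
def onz(c,uv,z):   # pixel on plane world z
    d=ray(c,uv)@c["pose"][:3,:3].T; o=c["pose"][:3,3]
    return o+d*((z-o[2])/d[:,2])[:,None]
def dep(c,uv):
    r=ray(c,uv); z=np.array([c["range_z"][int(v),int(u)] for u,v in uv])
    return (r*z[:,None])@c["pose"][:3,:3].T+c["pose"][:3,3]
def cloud(c):
    v,u=np.mgrid[:400,:640]; uv=np.c_[u.ravel(),v.ravel()]
    P=dep(c,uv); ok=c["range_z"].ravel()>0
    return P,ok,c["color"].reshape(-1,3)
def proj(c,P):
    T=np.linalg.inv(c["pose"]); q=cv2.projectPoints(np.array(P,float).reshape(-1,3),cv2.Rodrigues(T[:3,:3])[0],T[:3,3],c["K"],c["distortion"])[0][:,0]
    return q
E
python3 - <<'E'
from h import *
np.set_printoptions(precision=3,suppress=True)
s=load("scene");d=load("side")
print("spud",dep(d,[(284,310),(308,311),(332,312)]))
print("side housing,tray,tape",dep(d,[(311,190),(325,226),(357,217)]))
print("scene hous,tray,oven,key,cutters,tape",dep(s,[(240,225),(318,212),(370,155),(391,153),(205,292),(285,199)]))
a=cv2.resize(s["color"][130:320,170:430],None,fx=3,fy=3,interpolation=cv2.INTER_CUBIC)
cv2.imwrite("pics/a.png",a[:,:,::-1])
E
```

```text
spud [[ 0.368 -0.261  0.012]
 [ 0.42  -0.269  0.01 ]
 [ 0.473 -0.28   0.01 ]]
side housing,tray,tape [[0.517 0.356 0.058]
 [0.537 0.165 0.001]
 [0.661 0.222 0.   ]]
scene hous,tray,oven,key,cutters,tape [[ 0.527  0.404  0.055]
 [ 0.544  0.148  0.001]
 [ 0.642 -0.107  0.086]
 [ 0.595 -0.157  0.102]
 [ 0.371  0.563  0.007]
 [ 0.665  0.201 -0.001]]
```

View pics/a.png

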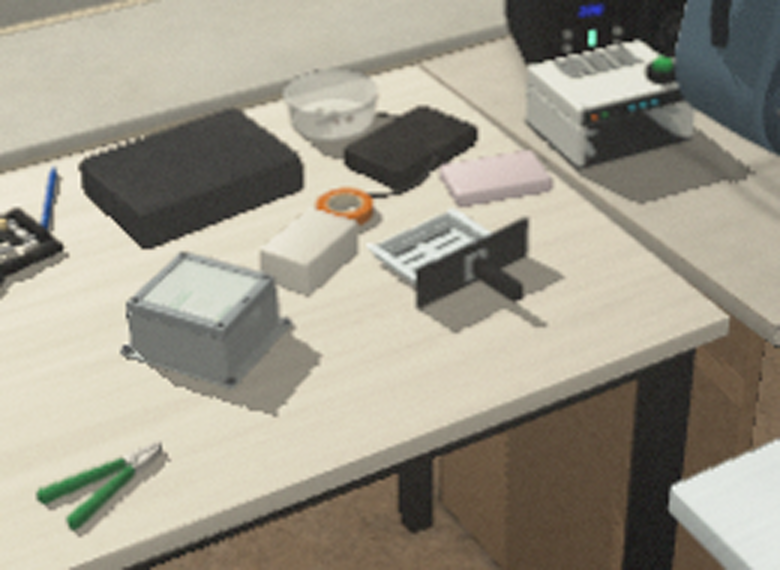

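Spudger is at about (0.42,-0.27), with the notch side of the housing not yet clear. Next I'll write a move calculator and go above the spudger.

```bash
cat > go.py <<'E'
# python3 go.py x y z yaw_deg(of tool-y line, or 'k' keep) -> units for handwheel
import sys,numpy as np
from scipy.spatial.transform import Rotation as R
from bench import ctrl
o=ctrl.get_obs(); M=R.from_quat(np.roll(o["eef_rot"],-1)).as_matrix()
t=np.array(list(map(float,sys.argv[1:4])))
s=M.T@(t-o["eef_pos"])
y=np.degrees(np.arctan2(M[1,1],M[0,1])); tw=0
if len(sys.argv)>4 and sys.argv[4]!='k':
    d=(float(sys.argv[4])-y+90)%180-90; tw=-np.radians(d)
print("t",round(o["time_s"],2),"pos",o["eef_pos"].round(4),"yaw_y",round(y,1),"q6",o["q"][5].round(2),"F",o["wrist_force"].round(1),"open",round(o["opening"]*85.4,1),"g",round(o["grasp_force"],1))
print("units",(s/0.2).round(3),"twist",round(tw/1.5,3),"rows",np.ceil(max(np.linalg.norm(s)/.0625,abs(tw)/np.radians(10.7))))
E
python3 -c "
from bench import ctrl
print(ctrl.camera('wrist')['T_tool_cam'].round(3))"
python3 go.py 0.40 -0.31 0.22 80
```

```text
[[-0.001 -0.955 -0.298  0.076]
 [ 1.    -0.001  0.001 -0.   ]
 [-0.001 -0.298  0.955 -0.135]
 [ 0.     0.     0.     1.   ]]
t 0.15 pos [ 0.1615 -0.5514  0.2386] yaw_y -73.7 q6 -0.21 F [0.2 0.8 0.1] open 85.0 g 0.0
units [ 1.483 -0.823  0.094] twist 0.306 rows 6.0
```

```bash
python3 -m handwheel '[[[0.3,-0.16,0.02,0.06],[0.6,-0.32,0.04,0.12],[0.9,-0.5,0.06,0.2],[1,-0.55,0.08,0.3]]]'; python3 -m handwheel '[[[0.25,-0.1,0,0],[0.35,-0.55,0,0],[0.35,-0.55,0,0],[0.35,-0.55,0,0]]]'; python3 go.py 0.4 -0.31 0.22 80
python3 - <<'E'
from h import *
c=snap("wrist","w1"); cv2.imwrite("pics/w1.png",c["color"][:,:,::-1])
E
```

```text
time_s: 0.65
eef_pos: [0.324, -0.3878, 0.2231]
eef_rot: [-0.0, 0.996, -0.084, 0.0]
wrist_force: [-1.2, -0.3, 0.2]
opening: 0.996
grasp_force: 0.0
time_s: 1.15
eef_pos: [0.4103, -0.2911, 0.223]
eef_rot: [-0.0, 0.997, -0.081, -0.0]
wrist_force: [0.2, 0.2, 0.4]
opening: 0.999
grasp_force: 0.0
t 1.15 pos [ 0.4103 -0.2911  0.223 ] yaw_y -99.3 q6 0.88 F [0.2 0.2 0.4] open 85.3 g 0.0
units [-0.036  0.102  0.015] twist 0.009 rows 1.0
```

View pics/w1.png

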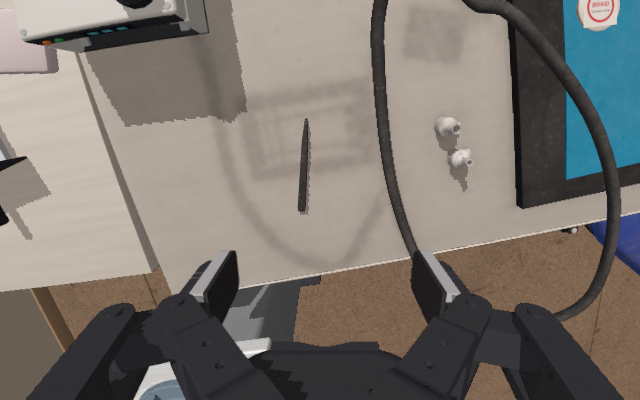

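The spudger's narrow end is at (306,118), away from the robot, and its wide end is at (302,212).

```bash
python3 - <<'E'
from h import *
np.set_printoptions(precision=4,suppress=True)
c=load("w1"); P=onz(c,[(306.5,118),(302.5,212)],0.014); print(P,np.linalg.norm(P[0]-P[1]))
X,ok,col=cloud(c)
m=ok&(col.max(1)<75)&(X[:,2]>0.008)&(X[:,2]<0.022)&(X[:,0]>.33)&(X[:,0]<.52)&(abs(X[:,1]+.27)<.05)
Q=X[m]; print(len(Q),Q.min(0),Q.max(0),Q.mean(0)); u,s,v=np.linalg.svd(Q[:,:2]-Q[:,:2].mean(0)); d=v[0]*np.sign(v[0,0]);print(np.degrees(np.arctan2(d[1],d[0])))
t=(Q[:,:2]-Q[:,:2].mean(0))@d;print(Q[:,:2].mean(0)+d*t.min(),Q[:,:2].mean(0)+d*t.max(),np.median(Q[:,2]))
E
```

```text
[[ 0.474  -0.281   0.014 ]
 [ 0.3652 -0.2563  0.014 ]] 0.11156499626466423
547 [ 0.3674 -0.2805  0.0092] [ 0.4741 -0.2517  0.0169] [ 0.4156 -0.2666  0.0144]
-13.34036413750415
[ 0.3679 -0.2553] [ 0.4741 -0.2805] 0.014513230414119671
```

```bash
python3 go.py 0.3924 -0.2619 0.06 77; python3 -m handwheel '[[[0,0,0,0.03],[0,0,0.4,0.045],[-0.12,-0.13,0.8,0.045],[-0.12,-0.13,0.8,0.045]]]' 30; python3 go.py 0.3924 -0.2619 0.0155 77
```

```text
t 1.2 pos [ 0.41   -0.2925  0.2232] yaw_y -99.3 q6 0.88 F [-1.1 -0.1  0.2] open 85.2 g 0.0
units [-0.111 -0.137  0.816] twist 0.043 rows 3.0
time_s: 1.7
eef_pos: [0.3883, -0.2632, 0.0606]
eef_rot: [-0.001, 0.993, -0.117, -0.001]
wrist_force: [0.1, 0.4, -0.2]
opening: 0.348
grasp_force: 0.0
t 1.7 pos [ 0.3883 -0.2632  0.0606] yaw_y -103.4 q6 0.96 F [ 0.1  0.4 -0.2] open 29.7 g 0.0
units [ 0.019 -0.011  0.226] twist -0.005 rows 1.0
```

```bash
python3 -m handwheel '[[[0.02,-0.01,0.1,0],[0.02,-0.01,0.2,0],[0.02,-0.01,0.225,0],[0.02,-0.01,0.225,0]]]'; python3 -m handwheel '[[[0,0,0,0],[0,0,0,0],[0,0,0,0],[0,0,0,0]]]' 0;  python3 -m handwheel '[[[0,0,-0.25,0],[0,0,-0.5,0],[0,0,-0.8,0],[0,0,-0.98,0],[0,0,-0.98,0]]]';python3 go.py 0.40 0.38 0.25 50
```

```text
time_s: 2.2
eef_pos: [0.3944, -0.2633, 0.0183]
eef_rot: [-0.0, 0.993, -0.117, -0.0]
wrist_force: [-0.7, -0.6, 1.2]
opening: 0.349
grasp_force: 0.0
time_s: 2.7
eef_pos: [0.3952, -0.2633, 0.0193]
eef_rot: [0.001, 0.993, -0.116, 0.001]
wrist_force: [-2.1, -0.7, 7.4]
opening: 0.066
grasp_force: 59.1
time_s: 3.32
eef_pos: [0.3963, -0.2639, 0.218]
eef_rot: [0.002, 0.993, -0.116, 0.003]
wrist_force: [-0.3, 0.5, -1.4]
opening: 0.069
grasp_force: 58.8
t 3.33 pos [ 0.3963 -0.2639  0.218 ] yaw_y -103.3 q6 0.97 F [-0.3  0.5 -1.4] open 5.9 g 58.8
units [-0.722 -3.137 -0.178] twist 0.311 rows 11.0
```

```bash
python3 -m handwheel '[[[0,-0.2,-0.2,0],[0,-0.5,-0.4,0],[0,-0.8,-0.4,0],[-0.2,-1,-0.4,0],[-0.2,-1,-0.4,0]]]'; python3 -m handwheel '[[[0,-0.3,0,0],[0,-0.6,0,0],[0,-0.9,0,0],[0,-1,0,0]]]';python3 -m handwheel '[[[0,-0.3,0,0],[0,-0.6,0,0],[0,-0.8,0,0],[0,-0.8,0,0],[0,-0.8,0,0]]]';python3 go.py 0.48 0.30 0.30 77
python3 - <<'E'
from h import *
c=snap("wrist","w2"); cv2.imwrite("pics/w2.png",c["color"][:,:,::-1])
E
```

```text
time_s: 3.95
eef_pos: [0.4002, -0.0553, 0.293]
eef_rot: [-0.001, 0.994, -0.114, -0.001]
wrist_force: [-1.0, -0.3, -0.1]
opening: 0.071
grasp_force: 58.8
time_s: 4.45
eef_pos: [0.4483, 0.1382, 0.293]
eef_rot: [-0.0, 0.993, -0.115, -0.001]
wrist_force: [0.7, -0.3, 0.2]
opening: 0.062
grasp_force: 58.9
time_s: 5.08
eef_pos: [0.4849, 0.2908, 0.2929]
eef_rot: [0.001, 0.993, -0.116, -0.001]
wrist_force: [0.6, -0.2, 0.4]
opening: 0.065
grasp_force: 58.9
t 5.08 pos [0.4849 0.2908 0.2929] yaw_y -103.4 q6 2.13 F [ 0.6 -0.2  0.4] open 5.6 g 58.9
units [-0.035 -0.039 -0.035] twist -0.004 rows 1.0
```

View pics/w2.png

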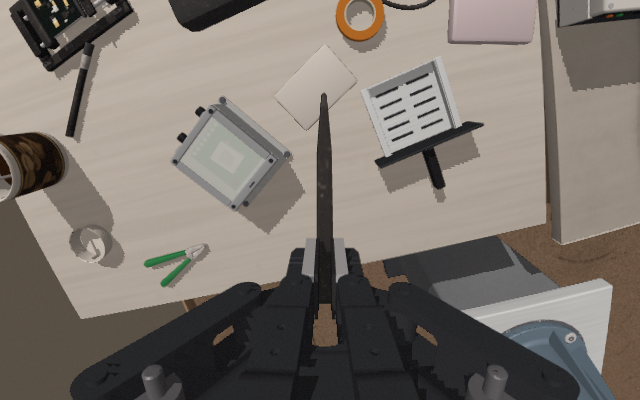

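Spudger is held straight, tip at (323,95). The housing's hinge lugs are at (181,138) and (200,112), so its front is the edge from (290,155) to (237,208), with a dark spot at (263,181). The tray is at (415,105), with its grip bar at (433,170).

```bash
python3 - <<'E'
from h import *
np.set_printoptions(precision=4,suppress=True)
c=load("w2"); X,ok,col=cloud(c)
def rect(m):
    Q=X[m&ok]; r=cv2.minAreaRect((Q[:,:2]*1000).astype(np.float32)); return len(Q),r,np.median(Q[:,2])
u,v=np.meshgrid(np.arange(640),np.arange(400)); u=u.ravel();v=v.ravel()
H=(u>150)&(u<300)&(v>85)&(v<220)
print(np.histogram(X[H&ok][:,2],bins=np.arange(0,.07,.004)))
print("lidtop",rect(H&(X[:,2]>.053)&(X[:,2]<.064)))
print("all>.02",rect(H&(X[:,2]>.02)&(X[:,2]<.064)))
T=(u>345)&(u<490)&(v>40)&(v<200)
print("tray all",rect(T&(X[:,2]>.005)&(X[:,2]<.06)))
print("plate top",rect(T&(X[:,2]>.040)&(X[:,2]<.052)))
print("flange",rect(T&(X[:,2]>.010)&(X[:,2]<.020)&(col.min(1)>100)))
a=cv2.resize(c["color"][85:225,155:305],None,fx=4,fy=4,interpolation=cv2.INTER_CUBIC)
b=cv2.resize(c["color"][40:200,345:495],None,fx=3.5,fy=3.5,interpolation=cv2.INTER_CUBIC)
cv2.imwrite("pics/w2h.png",a[:,:,::-1])
print(dep(c,[(181,138),(200,112),(263,181),(323,97)]))
E
```

```text
(array([7196,  678,   61,   49,   54,   55,   79,  162,   60,  244,  503,
         70,   62,  807, 5138,   24,    0]), array([0.   , 0.004, 0.008, 0.012, 0.016, 0.02 , 0.024, 0.028, 0.032,
       0.036, 0.04 , 0.044, 0.048, 0.052, 0.056, 0.06 , 0.064, 0.068]))
lidtop (5947, ((523.7909545898438, 413.77691650390625), (106.44169616699219, 92.85049438476562), 35.22965621948242), np.float64(0.05716952479725512))
all>.02 (7204, ((554.5753784179688, 384.1358642578125), (121.65559387207031, 176.93768310546875), 35.92304611206055), np.float64(0.056863030106942214))
tray all (3339, ((524.60302734375, 165.895263671875), (182.2837371826172, 198.3873291015625), 70.23957824707031), np.float64(0.017601475231486807))
plate top (561, ((500.8922119140625, 186.62034606933594), (187.59396362304688, 98.69303894042969), 56.6735954284668), np.float64(0.045300797192783626))
flange (1280, ((535.117919921875, 129.31455993652344), (99.45854949951172, 175.94390869140625), 10.29470443725586), np.float64(0.016061712874079592))
[[0.5622 0.4676 0.0303]
 [0.5875 0.4314 0.03  ]
 [0.4747 0.385  0.0035]
 [0.5621 0.2734 0.2885]]
```

View pics/w2h.png

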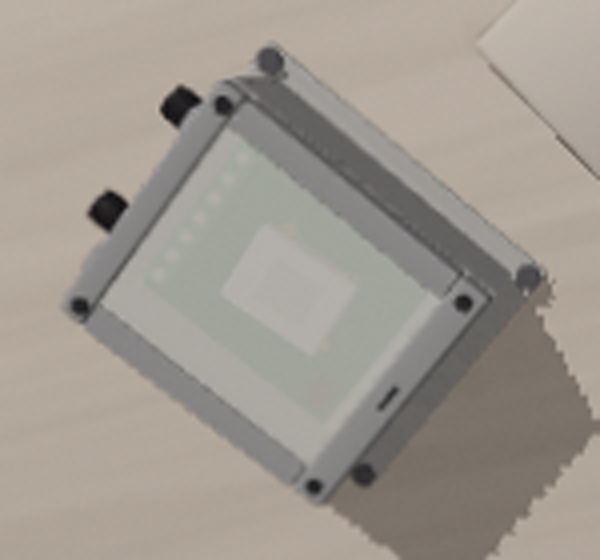

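The crop shows the lid clearly: front edge from (487,294) to (320,500), back corners at (228,83) and (65,305), hinge at the back.

```bash
python3 - <<'E'
from h import *
np.set_printoptions(precision=4,suppress=True)
c=load("w2")
P=onz(c,[(155+x/4,85+y/4) for x,y in [(490,295),(320,502),(65,308),(230,82)]],0.058)[:,:2]
print(P,P.mean(0),[np.linalg.norm(P[i]-P[i-1]) for i in range(4)],[np.degrees(np.arctan2(*(P[a]-P[b])[::-1])) for a,b in [(3,0),(2,1),(1,0),(2,3)]])
X,ok,col=cloud(c)
# spudger in tool frame
from bench import ctrl
o=ctrl.get_obs(); M=R.from_quat(np.roll(o["eef_rot"],-1)).as_matrix()
Y=(X-o["eef_pos"])@M
m=ok&(Y[:,0]>.02)&(Y[:,0]<.12)&(abs(Y[:,1])<.02)&(abs(Y[:,2])<.06)
for lo in np.arange(.02,.12,.01):
    q=Y[m&(Y[:,0]>lo)&(Y[:,0]<=lo+.01)]
    if len(q):print(lo.round(2),len(q),np.median(q,0),q[:,0].max())
E
```

```text
[[0.5087 0.3449]
 [0.4559 0.4184]
 [0.5367 0.4773]
 [0.5889 0.403 ]] [0.5226 0.4109] [np.float64(0.09906467961301114), np.float64(0.09054581961780378), np.float64(0.10002249376120567), np.float64(0.09074516791913323)] [np.float64(35.9454099664182), np.float64(36.05440727243742), np.float64(125.7044976608622), np.float64(125.10035498269906)]
0.02 303 [ 0.025  -0.0009  0.0054] 0.02998133910354876
0.03 299 [ 0.0351 -0.0009  0.0053] 0.03997746587058988
0.04 307 [ 0.045  -0.0009  0.0054] 0.04993660887710077
0.05 316 [ 0.055  -0.0009  0.0054] 0.05998977182515696
0.06 252 [ 0.0647 -0.0009  0.0055] 0.06990245089764838
0.07 176 [ 0.0747 -0.0009  0.0057] 0.07989178904691907
0.08 12 [ 0.0805 -0.0011  0.0055] 0.08116535744192546
```

```bash
python3 go.py 0.3996 0.3224 0.15 125.7
```

```text
t 5.12 pos [0.485  0.2905 0.2934] yaw_y -103.4 q6 2.13 F [-0.6  0.   0.1] open 5.5 g 58.9
units [-0.451 -0.057  0.717] twist -0.571 rows 5.0
```

```bash
python3 -m handwheel '[[[-0.1,0,0,-0.12],[-0.3,0,0,-0.24],[-0.45,0,0.2,-0.36],[-0.45,-0.06,0.4,-0.48],[-0.45,-0.06,0.6,-0.57],[-0.45,-0.06,0.72,-0.57],[-0.45,-0.06,0.72,-0.57]]]'; python3 go.py 0.3996 0.3224 0.0465 125.7
```

```text
time_s: 6.0
eef_pos: [0.399, 0.3223, 0.1485]
eef_rot: [0.0, 0.952, 0.305, -0.002]
wrist_force: [1.0, -0.5, 0.2]
opening: 0.069
grasp_force: 58.9
t 6.0 pos [0.399  0.3223 0.1485] yaw_y -54.5 q6 1.4 F [ 1.  -0.5  0.2] open 5.9 g 58.9
units [0.005 0.001 0.51 ] twist -0.002 rows 2.0
```

```bash
python3 -m handwheel '[[[0,0,0.25,0],[0,0,0.45,0],[0,0,0.51,0],[0,0,0.51,0],[0,0,0.51,0]]]'; python3 go.py 0.3996 0.3224 0.0465 125.7
python3 - <<'E'
from h import *
np.set_printoptions(precision=4,suppress=True)
c=snap("wrist","w3"); 
X,ok,col=cloud(c)
from bench import ctrl
o=ctrl.get_obs(); M=R.from_quat(np.roll(o["eef_rot"],-1)).as_matrix()
Y=(X-o["eef_pos"])@M
for lo in np.arange(.02,.14,.01):
    q=Y[ok&(abs(Y[:,1])<.012)&(abs(Y[:,2])<.05)&(Y[:,0]>lo)&(Y[:,0]<=lo+.01)]
    if len(q):print(lo.round(2),len(q),np.median(q,0),q[:,0].max())
a=cv2.resize(c["color"][0:240,160:480],None,fx=2.4,fy=2.4)
cv2.imwrite("pics/w3.png",a[:,:,::-1])
E
```

```text
time_s: 6.62
eef_pos: [0.4017, 0.3247, 0.0504]
eef_rot: [-0.0, 0.952, 0.306, 0.002]
wrist_force: [0.6, -0.1, 1.2]
opening: 0.069
grasp_force: 58.9
t 6.62 pos [0.4017 0.3247 0.0504] yaw_y -54.4 q6 1.4 F [ 0.6 -0.1  1.2] open 5.9 g 58.9
units [-0.016  0.003  0.019] twist -0.001 rows 1.0
0.02 457 [ 0.0252 -0.0003  0.0052] 0.02999861022272201
0.03 466 [ 0.035  -0.0003  0.0053] 0.039988868633512246
0.04 476 [ 0.0453 -0.0003  0.0053] 0.04999332100920677
0.05 498 [ 0.0549 -0.0003  0.0055] 0.05994784039010206
0.06 414 [ 0.0648 -0.0003  0.0056] 0.06983805986015965
0.07 369 [ 0.0747 -0.0007  0.0486] 0.07981818212085007
0.08 310 [ 0.0865 -0.0003  0.0494] 0.08969481160563621
0.09 1773 [0.0981 0.0001 0.0273] 0.0999980914693502
0.1 1769 [ 0.1046  0.0001 -0.0075] 0.1099939540086798
0.11 905 [ 0.1126  0.0001 -0.006 ] 0.11554228576894686
```

View pics/w3.png

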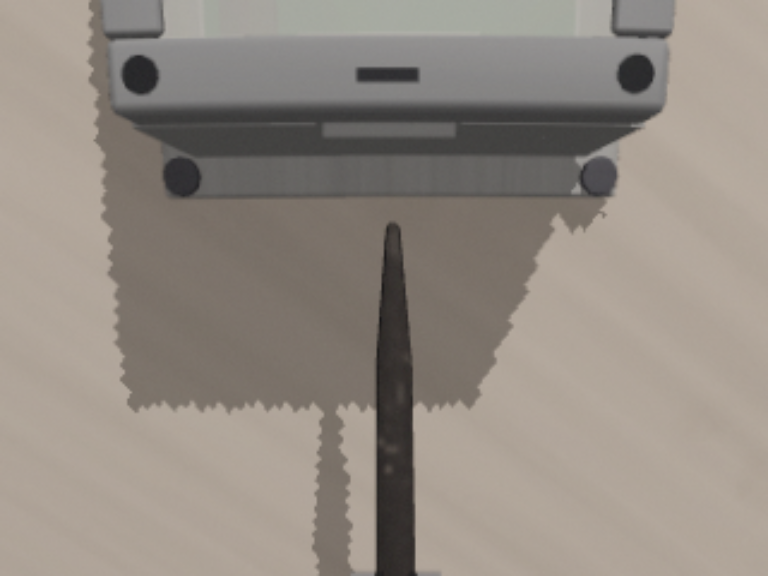

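The tip at (392,228) is centred on the notch in the shaded wall (322–456, 130). It needs to go slightly lower and then about 26 mm in.

```bash
python3 -m handwheel '[[[0,0,0.01,0],[0,0,0.01,0],[0,0,0.01,0]]]'; python3 go.py 0.3996 0.3224 0.0465 125.7
```

```text
time_s: 7.05
eef_pos: [0.4001, 0.3241, 0.0465]
eef_rot: [-0.0, 0.952, 0.306, 0.0]
wrist_force: [-0.6, -0.5, 0.3]
opening: 0.068
grasp_force: 58.9
t 7.05 pos [0.4001 0.3241 0.0465] yaw_y -54.3 q6 1.4 F [-0.6 -0.5  0.3] open 5.8 g 58.9
units [-0.007  0.005 -0.   ] twist -0.0 rows 1.0
```

```bash
python3 -m handwheel '[[[0.04,0,0,0],[0.09,0,0,0],[0.13,0,0,0],[0.15,0,0,0],[0.15,0,0,0],[0.15,0,0,0]]]'; python3 go.py 0.3996 0.3224 0.0465 125.7
```

```text
time_s: 7.8
eef_pos: [0.4242, 0.3414, 0.0461]
eef_rot: [0.0, 0.952, 0.306, -0.0]
wrist_force: [-0.0, 0.1, -0.7]
opening: 0.063
grasp_force: 58.9
t 7.8 pos [0.4242 0.3414 0.0461] yaw_y -54.3 q6 1.41 F [-0.   0.1 -0.7] open 5.4 g 58.9
units [-0.155  0.006 -0.002] twist -0.001 rows 1.0
```

```bash
python3 -m handwheel '[[[0,0,-0.03,0],[0.005,0,-0.07,0],[0.02,0,-0.12,0],[0.04,0,-0.16,0],[0.06,0,-0.2,0],[0.085,0,-0.24,0],[0.11,0,-0.275,0],[0.11,0,-0.275,0],[0.11,0,-0.275,0]]]'; python3 - <<'E'
from h import *
np.set_printoptions(precision=4,suppress=True)
c=snap("wrist","w4"); cv2.imwrite("pics/w4.png",c["color"][:,:,::-1])
E
```

```text
time_s: 8.93
eef_pos: [0.4426, 0.3545, 0.1014]
eef_rot: [-0.0, 0.952, 0.306, 0.0]
wrist_force: [0.4, 0.5, -0.5]
opening: 0.066
grasp_force: 58.9
```

View pics/w4.png

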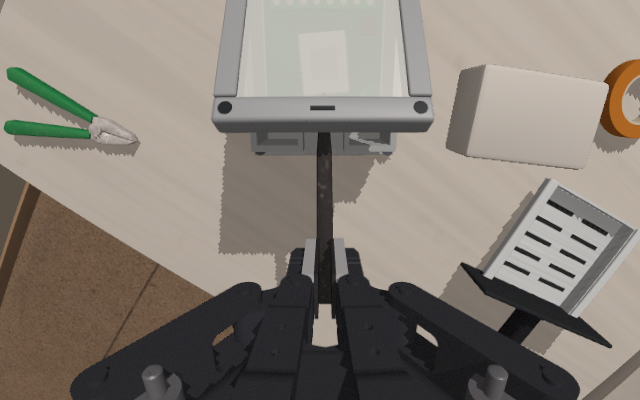

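The lid is up about 0.6 rad and resting on the spudger. I'll continue along the arc.

```bash
python3 -m handwheel '[[[0.03,0,-0.03,0],[0.065,0,-0.06,0],[0.1,0,-0.085,0],[0.14,0,-0.105,0],[0.18,0,-0.12,0],[0.22,0,-0.13,0],[0.295,0,-0.145,0],[0.375,0,-0.15,0],[0.435,0,-0.135,0],[0.435,0,-0.135,0]]]';python3 -m handwheel '[[[0.01,0,0,0],[0.01,0,0,0]]]'; python3 - <<'E'
from h import *
np.set_printoptions(precision=4,suppress=True)
c=snap("side","s2"); a=cv2.resize(c["color"][120:260,240:440],None,fx=4,fy=4,interpolation=cv2.INTER_CUBIC); cv2.imwrite("pics/s2.png",a[:,:,::-1])
c=snap("wrist","w5")
X,ok,col=cloud(c)
H=(X[:,:2]-[.5232,.4124])@np.array([[.812,-.5835],[.5835,.812]])
for z in np.arange(.05,.16,.01):
    q=H[ok&(abs(H[:,1])<.046)&(abs(H[:,1])>.02)&(H[:,0]>0)&(H[:,0]<.12)&(abs(X[:,2]-z)<.005)]
    if len(q): print(z.round(3),len(q),np.percentile(q[:,0],[5,50,95]))
E
python3 go.py 0.4 0.3 0.25 k
```

```text
time_s: 10.22
eef_pos: [0.5138, 0.4055, 0.1278]
eef_rot: [-0.0, 0.952, 0.306, 0.0]
wrist_force: [-0.4, 0.6, 0.2]
opening: 0.068
grasp_force: 58.9
time_s: 10.48
eef_pos: [0.5145, 0.4062, 0.1283]
eef_rot: [-0.0, 0.952, 0.306, -0.0]
wrist_force: [-0.6, 0.5, -0.4]
opening: 0.067
grasp_force: 58.9
0.05 1185 [0.0046 0.0444 0.0538]
0.06 583 [0.0544 0.058  0.0614]
0.07 274 [0.0547 0.062  0.0634]
0.08 307 [0.0565 0.064  0.0652]
0.09 334 [0.0581 0.0657 0.0668]
0.1 247 [0.0596 0.0629 0.0673]
0.11 196 [0.0613 0.0625 0.0663]
0.12 206 [0.0627 0.0638 0.0666]
0.13 224 [0.0642 0.0653 0.0665]
0.14 394 [0.0662 0.067  0.0676]
0.15 4799 [0.0682 0.0737 0.0792]
t 10.57 pos [0.5145 0.4062 0.1284] yaw_y -54.3 q6 1.44 F [-0.6  0.5 -0.7] open 5.6 g 58.9
units [-0.775  0.098 -0.608] twist 0.0 rows 4.0
```

View pics/s2.png

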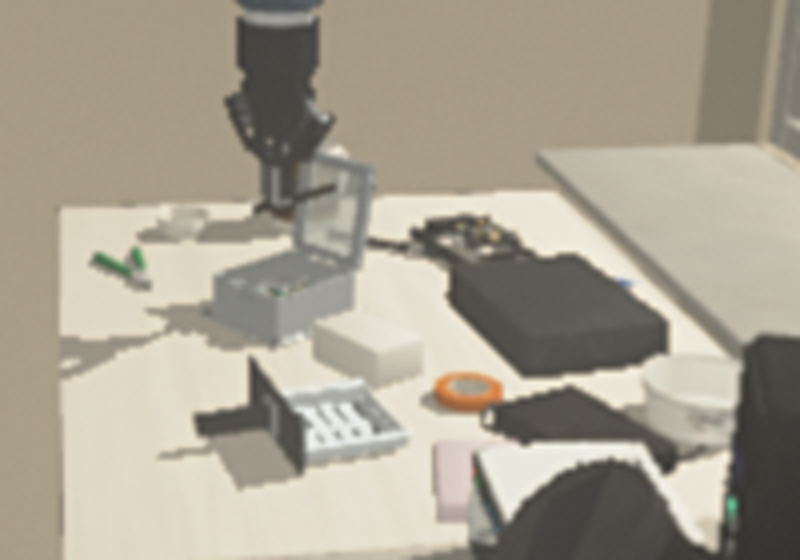

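The lid stands at about 1.7 rad. I'll put the spudger down in front of the housing, after checking where the table edge is.

```bash
python3 -m handwheel '[[[-0.25,0,0,0],[-0.5,0,0,0],[-0.75,0,0,0],[-0.8,0,0,0],[-0.8,0,0,0],[-0.8,0,0,0]]]'; python3 - <<'E'
from h import *
c=load("w2");print(onz(c,[(200,293),(300,273),(400,252)],0).round(3))
E
python3 go.py 0.385 0.311 0.015 125.7
```

```text
time_s: 11.32
eef_pos: [0.3863, 0.3138, 0.129]
eef_rot: [-0.0, 0.952, 0.306, 0.001]
wrist_force: [-0.4, 0.7, -1.1]
opening: 0.068
grasp_force: 58.9
[[0.313 0.547 0.   ]
 [0.312 0.372 0.   ]
 [0.312 0.208 0.   ]]
t 11.32 pos [0.3863 0.3138 0.129 ] yaw_y -54.4 q6 1.39 F [-0.4  0.7 -1.1] open 5.8 g 58.9
units [-0.015  0.007  0.57 ] twist -0.001 rows 2.0
```

```bash
python3 -m handwheel '[[[0,0,0.2,0],[0,0,0.4,0],[0,0,0.52,0],[0,0,0.57,0],[0,0,0.57,0],[0,0,0.57,0],[0,0,0.57,0]]]'; python3 go.py 0.385 0.311 0.015 125.7
```

```text
time_s: 12.2
eef_pos: [0.3853, 0.3134, 0.0148]
eef_rot: [-0.0, 0.952, 0.306, 0.001]
wrist_force: [-0.2, 0.4, 0.4]
opening: 0.062
grasp_force: 59.0
t 12.2 pos [0.3853 0.3134 0.0148] yaw_y -54.3 q6 1.39 F [-0.2  0.4  0.4] open 5.3 g 59.0
units [-0.008  0.009 -0.001] twist -0.0 rows 1.0
```

```bash
python3 -m handwheel '[[[0,0,0,0],[0,0,0,0],[0,0,-0.25,0],[0,0,-0.5,0],[0,0,-0.8,0],[0,0,-1,0]]]' 30; python3 -m handwheel '[[[0.3,0,-0.1,0],[0.55,0,-0.2,0],[0.65,0,-0.2,0],[0.65,0,-0.2,0],[0.65,0,-0.2,0]]]' 60; python3 - <<'E'
from h import *
c=snap("wrist","w6"); cv2.imwrite("pics/w6.png",cv2.resize(c["color"][0:260,140:500],None,fx=2,fy=2,interpolation=cv2.INTER_CUBIC)[:,:,::-1])
E
```

```text
time_s: 12.95
eef_pos: [0.3853, 0.3134, 0.2175]
eef_rot: [-0.0, 0.952, 0.306, 0.002]
wrist_force: [0.5, 0.7, -0.0]
opening: 0.353
grasp_force: 0.0
time_s: 13.58
eef_pos: [0.4893, 0.3883, 0.2536]
eef_rot: [0.0, 0.952, 0.306, -0.001]
wrist_force: [-0.3, -0.6, -0.3]
opening: 0.707
grasp_force: 0.0
```

View pics/w6.png

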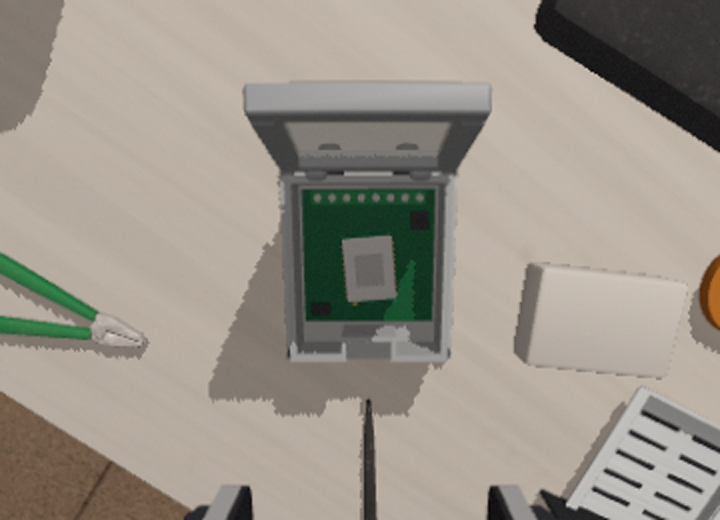

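The module is the light block in the open box, with crop corners (342,240), (391,235), (397,299), (347,303). Its long side lies nearly along tool x. The lid is clear behind it.

```bash
python3 - <<'E'
from h import *
np.set_printoptions(precision=4,suppress=True)
c=load("w6")
uv=[(140+x/2,y/2) for x,y in [(342,240),(391,235),(397,299),(347,303)]]
X,ok,col=cloud(c); Z=X[:,2].reshape(400,640)
print(Z[120:150:6,312:338:4],Z[134,285:312:4])
for z in (.034,.04):
    P=onz(c,uv,z)[:,:2]
    print(z,P.mean(0),[np.linalg.norm(P[i]-P[i-1]) for i in range(4)],[np.degrees(np.arctan2(*(P[a]-P[b])[::-1])) for a,b in [(0,3),(1,2)]])
E
python3 go.py 0.5 0.4 0.25 k
```

```text
[[0.0414 0.0398 0.0413 0.0401 0.0407 0.041  0.0335]
 [0.0421 0.0406 0.0414 0.0403 0.0398 0.04   0.0395]
 [0.0404 0.0404 0.0416 0.0406 0.0402 0.0415 0.04  ]
 [0.0338 0.0401 0.0399 0.0413 0.0401 0.0412 0.0396]
 [0.0133 0.0406 0.04   0.0397 0.0401 0.0413 0.0385]] [0.048  0.0226 0.0143 0.0119 0.0129 0.0134 0.0136]
0.034 [0.523  0.4123] [np.float64(0.03646014116619651), np.float64(0.028290633056206636), np.float64(0.03701027971643511), np.float64(0.029655938938860163)] [np.float64(39.575224109704585), np.float64(41.70653406868579)]
0.04 [0.5235 0.4127] [np.float64(0.03584276276442823), np.float64(0.02781158867342061), np.float64(0.036383585836228347), np.float64(0.02915377587532315)] [np.float64(39.57522410970458), np.float64(41.7065340686858)]
t 13.62 pos [0.4893 0.3882 0.2537] yaw_y -54.3 q6 1.43 F [ 0.1 -0.2  0.5] open 60.3 g 0.0
units [ 0.078 -0.017  0.019] twist 0.0 rows 1.0
```

```bash
python3 go.py 0.523 0.4125 0.12 130.5;  python3 -m handwheel '[[[0.1,0,0.1,-0.058],[0.21,0,0.3,-0.058],[0.21,0,0.5,-0.058],[0.21,0,0.67,-0.058],[0.21,0,0.67,-0.058],[0.21,0,0.67,-0.058]]]' 42; python3 go.py 0.523 0.4125 0.038 130.5
```

```text
t 13.62 pos [0.4893 0.3882 0.2537] yaw_y -54.3 q6 1.43 F [ 0.1 -0.2  0.5] open 60.3 g 0.0
units [ 0.209 -0.     0.668] twist -0.056 rows 3.0
time_s: 14.38
eef_pos: [0.5249, 0.4135, 0.1221]
eef_rot: [-0.0, 0.938, 0.347, 0.001]
wrist_force: [0.0, 1.0, 1.3]
opening: 0.491
grasp_force: 0.0
t 14.38 pos [0.5249 0.4135 0.1221] yaw_y -49.4 q6 1.35 F [0.  1.  1.3] open 41.9 g 0.0
units [-0.011 -0.003  0.42 ] twist 0.002 rows 2.0
```

```bash
python3 -m handwheel '[[[-0.005,0,0.15,0],[-0.005,0,0.3,0],[-0.005,0,0.38,0],[-0.005,0,0.41,0],[-0.005,0,0.41,0],[-0.005,0,0.41,0]]]'; python3 -m handwheel '[[[0,0,0,0],[0,0,0,0],[0,0,0,0]]]' 0;  python3 -m handwheel '[[[0,0,-0.25,0],[0,0,-0.5,0],[0,0,-0.8,0],[0,0,-0.98,0],[0,0,-0.98,0]]]'; python3 - <<'E'
from h import *
np.set_printoptions(precision=4,suppress=True)
c=load("w2"); 
# tray flange corners region analysis
X,ok,col=cloud(c); u,v=np.meshgrid(np.arange(640),np.arange(400)); u=u.ravel();v=v.ravel()
cv2.imwrite("pics/w2t.png",cv2.resize(c["color"][40:200,350:500],None,fx=3.7,fy=3.7,interpolation=cv2.INTER_CUBIC)[:,:,::-1])
E
```

```text
time_s: 15.12
eef_pos: [0.5246, 0.4131, 0.0397]
eef_rot: [-0.0, 0.938, 0.347, 0.001]
wrist_force: [0.8, -0.4, 0.2]
opening: 0.494
grasp_force: 0.0
time_s: 15.5
eef_pos: [0.5247, 0.4131, 0.0398]
eef_rot: [-0.0, 0.938, 0.347, 0.001]
wrist_force: [-0.9, -0.6, 6.5]
opening: 0.33
grasp_force: 59.7
time_s: 16.12
eef_pos: [0.5255, 0.4136, 0.2391]
eef_rot: [-0.001, 0.938, 0.347, 0.004]
wrist_force: [1.2, -0.0, -0.9]
opening: 0.332
grasp_force: 59.4
```

View pics/w2t.png

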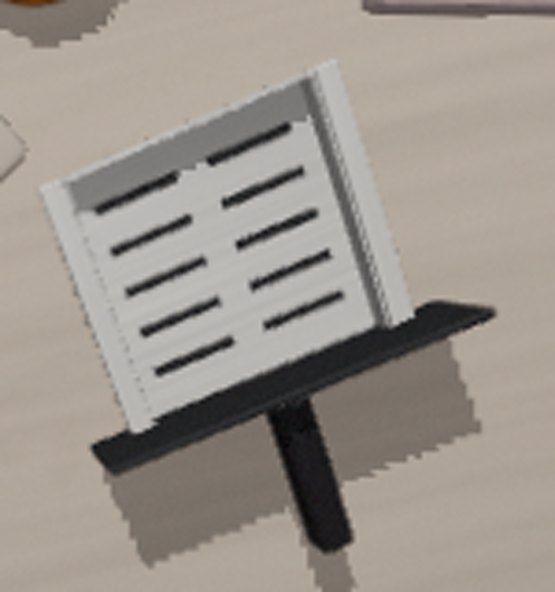

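The tray crop shows flange back corners at (42,188) and (337,60), flange front corners at (138,432) and (412,312), and the bar's free end near (333,540).

```bash
python3 - <<'E'
from h import *
np.set_printoptions(precision=4,suppress=True)
c=load("w2"); f=lambda L,z:onz(c,[(350+x/3.7,40+y/3.7) for x,y in L],z)[:,:2]
P=f([(42,188),(337,60),(412,312),(138,432)],.016); print(P)
print([np.linalg.norm(P[i]-P[i-1]) for i in range(4)])
d=(P[0]-P[3])+(P[1]-P[2]); w=P[0]-P[1]
a1=np.degrees(np.arctan2(d[1],d[0])); a2=np.degrees(np.arctan2(w[1],w[0]))-90
B=f([(333,548)],.029)[0]; top=f([(100,449),(493,312)],.046)
t=top[0]-top[1]; a3=np.degrees(np.arctan2(t[1],t[0]))-90
print("yaws",a1,a2,a3,"back mid",(P[0]+P[1])/2,"plate",top,np.linalg.norm(t),"bar",B)
a=np.radians((a1+a2+a3)/3); ex=np.array([np.cos(a),np.sin(a)])
o1=(P[0]+P[1])/2-.048*ex; o2=top.mean(0)+.052*ex; o3=B+.117*ex
print("origin est",o1,o2,o3,"centre4",P.mean(0))
o=(o1+o2+o3)/3; print("o",o,"yaw",np.degrees(a),"grip",o-.097*ex)
E
python3 go.py 0.54 0.14 0.24 k
```

```text
[[0.5639 0.2221]
 [0.5829 0.1135]
 [0.4913 0.0976]
 [0.4705 0.2043]]
[np.float64(0.09512695207891585), np.float64(0.11019414222799682), np.float64(0.09298447964239351), np.float64(0.10865182649096056)]
yaws 10.320809988938015 9.924879087608872 6.4693594765638665 back mid [0.5734 0.1678] plate [[0.4741 0.2233]
 [0.49   0.0827]] 0.1415552140211449 bar [0.413 0.142]
origin est [0.526  0.1604] [0.5334 0.1611] [0.5286 0.1601] centre4 [0.5272 0.1594]
o [0.5294 0.1605] yaw 8.905016184370252 grip [0.4335 0.1455]
t 16.12 pos [0.5255 0.4136 0.2391] yaw_y -49.4 q6 1.35 F [ 1.2 -0.  -0.9] open 28.4 g 59.4
units [-0.836  1.085 -0.009] twist 0.0 rows 5.0
```

```bash
python3 -m handwheel '[[[-0.1,0.2,0,0.1],[-0.3,0.45,0,0.2],[-0.6,0.75,0,0.3],[-0.82,0.98,0,0.356],[-0.82,0.98,0,0.356],[-0.82,0.98,0,0.356]]]'; python3 go.py 0.529 0.160 0.07 100
```

```text
time_s: 16.88
eef_pos: [0.5262, 0.1552, 0.2329]
eef_rot: [0.0, 0.996, 0.086, -0.001]
wrist_force: [0.2, 0.4, 0.1]
opening: 0.329
grasp_force: 59.4
t 16.88 pos [0.5262 0.1552 0.2329] yaw_y -80.1 q6 1.47 F [0.2 0.4 0.1] open 28.1 g 59.4
units [ 0.02  -0.021  0.814] twist -0.002 rows 3.0
```

```bash
python3 -m handwheel '[[[0.02,-0.01,0.25,0],[0.02,-0.01,0.5,0],[0.02,-0.01,0.75,0],[0.02,-0.01,0.82,0],[0.02,-0.01,0.82,0]]]'; python3 go.py 0.529 0.160 0.012 100
```

```text
time_s: 17.5
eef_pos: [0.5299, 0.1604, 0.0697]
eef_rot: [-0.0, 0.996, 0.088, -0.001]
wrist_force: [0.3, 0.9, -0.1]
opening: 0.323
grasp_force: 59.4
t 17.5 pos [0.5299 0.1604 0.0697] yaw_y -79.9 q6 1.47 F [ 0.3  0.9 -0.1] open 27.6 g 59.4
units [-0.004  0.001  0.288] twist 0.001 rows 1.0
```

```bash
python3 -m handwheel '[[[0,0,0.15,0],[0,0,0.25,0],[0,0,0.28,0],[0,0,0.29,0],[0,0,0.29,0],[0,0,0.29,0],[0,0,0.29,0]]]'; python3 go.py 0.529 0.160 0.012 100
```

```text
time_s: 18.38
eef_pos: [0.5308, 0.1598, 0.0128]
eef_rot: [-0.0, 0.996, 0.088, 0.0]
wrist_force: [-1.1, 0.6, -0.5]
opening: 0.325
grasp_force: 59.4
t 18.38 pos [0.5308 0.1598 0.0128] yaw_y -80.0 q6 1.47 F [-1.1  0.6 -0.5] open 27.8 g 59.4
units [-0.009 -0.003  0.004] twist 0.001 rows 1.0
```

```bash
python3 -m handwheel '[[[0,0,0.01,0],[0,0,0.015,0],[0,0,0.015,0]]]'; python3 go.py 0.529 0.160 0.012 100;  python3 -m handwheel '[[[0,0,0,0],[0,0,0,0],[0,0,0,0],[0,0,-0.2,0],[0,0,-0.5,0],[0,0,-0.8,0],[0,0,-1,0],[0,0,-1,0]]]' 45;  python3 - <<'E'
from h import *
c=snap("wrist","w7"); cv2.imwrite("pics/w7.png",cv2.resize(c["color"],None,fx=1.25,fy=1.25,interpolation=cv2.INTER_CUBIC)[:,:,::-1])
E
```

```text
time_s: 18.75
eef_pos: [0.5306, 0.1598, 0.0099]
eef_rot: [0.0, 0.996, 0.088, -0.0]
wrist_force: [-3.1, -0.4, 7.0]
opening: 0.328
grasp_force: 63.5
t 18.75 pos [0.5306 0.1598 0.0099] yaw_y -80.0 q6 1.47 F [-3.1 -0.4  7. ] open 28.0 g 63.5
units [-0.007 -0.003 -0.01 ] twist 0.001 rows 1.0
time_s: 19.75
eef_pos: [0.533, 0.16, 0.2137]
eef_rot: [0.0, 0.996, 0.088, 0.004]
wrist_force: [-0.1, 0.7, -0.3]
opening: 0.529
grasp_force: 0.0
```

View pics/w7.png

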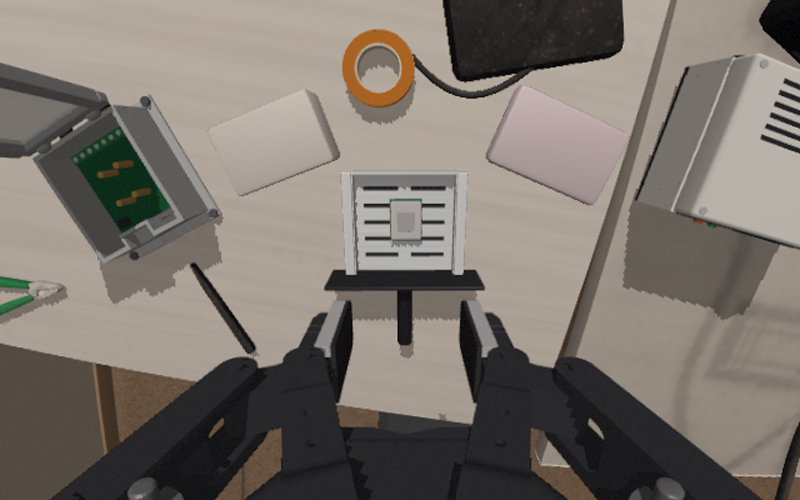

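The module sits in the tray at (405,220), can up. The bar runs from (404,292) to (405,345), and the spudger lies at (222,307) clear of everything. I've gone over the 10-picture viewing limit (12 so far), so I'll stop viewing and work from numbers only. Next I'll measure the oven from above.

```bash
python3 -m handwheel '[[[0,0.3,-0.2,0],[0.1,0.6,-0.4,0],[0.15,0.9,-0.6,0],[0.19,1,-0.6,0]]]'; python3 -m handwheel '[[[0,0.3,0,0],[0,0.4,0,0],[0,0.4,0,0],[0,0.4,0,0],[0,0.4,0,0]]]'; python3 - <<'E'
from h import *
np.set_printoptions(precision=4,suppress=True)
c=snap("wrist","w8")
X,ok,col=cloud(c); col=col.astype(int)
m=ok&(X[:,0]>.5)&(X[:,0]<.8)&(X[:,1]<.03)&(X[:,1]>-.25)
print(np.histogram(X[m][:,2],bins=np.arange(0,.13,.005)))
r=m&(X[:,2]>.080)&(X[:,2]<.091)
print("roof",r.sum(),np.median(X[r][:,2]),cv2.minAreaRect((X[r][:,:2]*1000).astype(np.float32)))
g=m&(col[:,1]>1.5*col[:,0])&(col[:,1]>1.3*col[:,2])&(col[:,1]>60)&(X[:,2]>.06)
print("key",g.sum(),X[g].min(0),X[g].max(0),np.median(X[g],0))
# tray refine from w7
c=load("w7"); f=lambda L,z:onz(c,[(x/1.25,y/1.25) for x,y in L],z)[:,:2]
P=f([(342,173),(467,173),(465,272),(345,272)],.016)
B=f([(405,343)],.029)[0]; A=f([(404,295)],.031)[0]
w=P[0]-P[1]; print(P,[np.linalg.norm(P[i]-P[i-1]) for i in range(4)],"yaw",np.degrees(np.arctan2(w[1],w[0]))-90,"bar",A,B,np.degrees(np.arctan2(*(A-B)[::-1])))
print("module",f([(405.5,220)],.01))
E
```

```text
time_s: 20.3
eef_pos: [0.6032, -0.0323, 0.3294]
eef_rot: [-0.0, 0.996, 0.087, -0.0]
wrist_force: [0.6, 0.5, 0.2]
opening: 0.521
grasp_force: 0.0
time_s: 20.92
eef_pos: [0.6166, -0.1075, 0.3292]
eef_rot: [-0.0, 0.996, 0.089, -0.0]
wrist_force: [-0.1, 0.4, 0.5]
opening: 0.527
grasp_force: 0.0
(array([ 4585, 10916,    78,   554,  1059,   285,   142,    97,   144,
          66,    39,    40,    48,    43,    54,    74,   772,  9893,
         114,   537,   107,   285,    69,    85,    89]), array([0.   , 0.005, 0.01 , 0.015, 0.02 , 0.025, 0.03 , 0.035, 0.04 ,
       0.045, 0.05 , 0.055, 0.06 , 0.065, 0.07 , 0.075, 0.08 , 0.085,
       0.09 , 0.095, 0.1  , 0.105, 0.11 , 0.115, 0.12 , 0.125]))
roof 10684 0.08637114768836349 ((667.4912109375, -127.6114501953125), (155.34963989257812, 172.6417236328125), 85.54583740234375)
key 261 [ 0.596  -0.1771  0.0776] [ 0.7282 -0.1556  0.1095] [ 0.6077 -0.1655  0.1072]
[[0.5643 0.2223]
 [0.5834 0.114 ]
 [0.4923 0.0954]
 [0.4726 0.2077]] [np.float64(0.0928752559721486), np.float64(0.10999302743315512), np.float64(0.09294018519820982), np.float64(0.1140000929454534)] yaw 10.00587416050243 bar [0.4656 0.1496] [0.4147 0.1397] 11.01563177438282
module [[0.5309 0.1597]]
```

```bash
python3 - <<'E'
from h import *
np.set_printoptions(precision=4,suppress=True)
for n in ("w8","w7"):
    c=load(n); X,ok,col=cloud(c)
    r=(ok&(X[:,2]>.080)&(X[:,2]<.092)&(X[:,0]>.5)&(X[:,1]<.05)&(X[:,1]>-.3)&(col.min(1)>90)).reshape(400,640).astype(np.uint8)
    r=cv2.morphologyEx(r,cv2.MORPH_OPEN,np.ones((5,5)))
    k,l,s,_=cv2.connectedComponentsWithStats(r); i=1+np.argmax(s[1:,4]); r=(l==i).ravel()
    Q=X[r][:,:2]; print(n,len(Q),s[i],"rect",cv2.minAreaRect((Q*1000).astype(np.float32)))
    if n=="w7": continue
    b=np.arange(-.17,-.05,.01); e=[(np.percentile(Q[abs(Q[:,1]-y)<.003,0],1),y) for y in b if (abs(Q[:,1]-y)<.003).sum()>20]
    p=np.polyfit([q[1] for q in e],[q[0] for q in e],1); print("front",np.array(e).T, "yaw",np.degrees(np.arctan(-p[0])))
    for s_,pc in (("right",1),("left",99)):
        e=[(x,np.percentile(Q[abs(Q[:,0]-x)<.003,1],pc)) for x in np.arange(.62,.71,.01) if (abs(Q[:,0]-x)<.003).sum()>20]
        p=np.polyfit(*np.array(e).T,1); print(s_,np.array(e).T,"yaw",np.degrees(np.arctan(p[0])))
c=load("w8"); X,ok,col=cloud(c); col=col.astype(int)
g=ok&(col[:,1]>1.5*col[:,0])&(col[:,1]>1.3*col[:,2])&(col[:,1]>60)&(X[:,2]>.1)&(X[:,0]<.64)
print("key",g.sum(),X[g].min(0),X[g].max(0),cv2.minEnclosingCircle((X[g][:,:2]*1000).astype(np.float32)))
E
python3 go.py 0.4328 0.1429 0.25 100
```

```text
w8 7706 [ 276   86  134  118 7706] rect ((643.3875122070312, -124.00969696044922), (150.98052978515625, 120.08043670654297), 86.18880462646484)
front [[ 0.6246  0.6236  0.5835  0.5843  0.5842  0.5851  0.5859  0.586   0.5868
   0.588   0.5895  0.5896]
 [-0.17   -0.16   -0.15   -0.14   -0.13   -0.12   -0.11   -0.1    -0.09
  -0.08   -0.07   -0.06  ]] yaw 12.637871453283951
right [[ 0.62    0.63    0.64    0.65    0.66    0.67    0.68    0.69    0.7   ]
 [-0.1953 -0.1964 -0.1963 -0.1982 -0.1989 -0.1984 -0.1993 -0.1995 -0.1934]] yaw -0.7377220962800324
left [[ 0.62    0.63    0.64    0.65    0.66    0.67    0.68    0.69    0.7   ]
 [-0.0492 -0.0499 -0.0503 -0.0506 -0.0505 -0.0511 -0.0521 -0.0527 -0.0539]] yaw -2.95696560223071
w7 8408 [ 551   43   89  154 8408] rect ((644.6213989257812, -99.39286804199219), (104.1852798461914, 118.72412109375), 86.43045806884766)
key 241 [ 0.596  -0.1769  0.1   ] [ 0.6168 -0.1556  0.1095] ((605.945068359375, -166.4781036376953), 10.90617561340332)
t 20.98 pos [ 0.6167 -0.1077  0.3294] yaw_y -79.8 q6 1.03 F [-0.6 -0.1 -0.6] open 45.0 g 0.0
units [-0.684 -1.395  0.397] twist 0.002 rows 6.0
```

Oven fit: centre (0.6434,-0.1240), yaw -3.9°, roof 151x120 mm as it should be. Key is at (0.606,-0.1665). Now to grip the tray bar.

```bash
python3 -m handwheel '[[[0,-0.3,0,0],[-0.3,-0.5,0,0],[-0.6,-0.7,0,0],[-0.684,-0.9,0.1,0],[-0.684,-1,0.2,0]]]' 40; python3 -m handwheel '[[[0,-0.2,0.2,0],[0,-0.395,0.4,0],[0,-0.395,0.6,0],[0,-0.395,0.6,0],[0,-0.395,0.6,0]]]'; python3 go.py 0.4328 0.1429 0.07 100.15
```

```text
time_s: 21.6
eef_pos: [0.4449, 0.0662, 0.2897]
eef_rot: [0.0, 0.996, 0.089, 0.001]
wrist_force: [0.6, -0.4, 0.2]
opening: 0.465
grasp_force: 0.0
time_s: 22.22
eef_pos: [0.4343, 0.1417, 0.1709]
eef_rot: [0.0, 0.996, 0.088, 0.001]
wrist_force: [-0.1, 0.6, 0.1]
opening: 0.47
grasp_force: 0.0
t 22.23 pos [0.4343 0.1417 0.1709] yaw_y -79.9 q6 1.45 F [-0.1  0.6  0.1] open 40.1 g 0.0
units [-0.007 -0.007  0.505] twist -0.001 rows 2.0
```

```bash
python3 -m handwheel '[[[-0.005,-0.005,0.25,0],[-0.005,-0.005,0.5,0],[-0.005,-0.005,0.7,0],[-0.005,-0.005,0.78,0],[-0.005,-0.005,0.78,0],[-0.005,-0.005,0.78,0],[-0.005,-0.005,0.78,0]]]'; python3 go.py 0.4328 0.1429 0.015 100.15;python3 -m handwheel '[[[0,0,0,0],[0,0,0,0],[0,0,0,0],[0,0,0,0]]]' 0; python3 -m handwheel '[[[0,0,-0.05,0],[0,0,-0.15,0],[0,0,-0.3,0],[0,0,-0.5,0],[0,0,-0.6,0],[0,0,-0.6,0]]]'; python3 go.py 0.4328 0.1429 0.015 100.15
```

```text
time_s: 23.1
eef_pos: [0.4337, 0.1424, 0.0149]
eef_rot: [0.0, 0.996, 0.088, 0.002]
wrist_force: [0.6, 0.9, -0.6]
opening: 0.468
grasp_force: 0.0
t 23.1 pos [0.4337 0.1424 0.0149] yaw_y -80.0 q6 1.45 F [ 0.6  0.9 -0.6] open 39.9 g 0.0
units [-0.004 -0.003 -0.001] twist -0.001 rows 1.0
time_s: 23.6
eef_pos: [0.4326, 0.1425, 0.0139]
eef_rot: [-0.0, 0.996, 0.088, 0.0]
wrist_force: [-1.3, -0.0, 6.0]
opening: 0.152
grasp_force: 62.3
time_s: 24.35
eef_pos: [0.4332, 0.1424, 0.1349]
eef_rot: [0.0, 0.996, 0.088, 0.002]
wrist_force: [0.6, 0.4, -1.5]
opening: 0.149
grasp_force: 61.2
t 24.35 pos [0.4332 0.1424 0.1349] yaw_y -80.0 q6 1.45 F [ 0.6  0.4 -1.5] open 12.7 g 61.2
units [-0.004 -0.003  0.6  ] twist -0.001 rows 2.0
```

```bash
python3 go.py 0.4119 -0.1084 0.12 86.1
```

```text
t 24.35 pos [0.4332 0.1424 0.1349] yaw_y -80.0 q6 1.45 F [ 0.6  0.4 -1.5] open 12.7 g 61.2
units [-0.324  1.216  0.074] twist 0.162 rows 5.0
```

```bash
python3 -m handwheel '[[[-0.02,0.05,0,0.02],[-0.05,0.15,0,0.04],[-0.08,0.3,0,0.06],[-0.12,0.45,0,0.08],[-0.16,0.6,0,0.1],[-0.2,0.75,0,0.12],[-0.24,0.88,0,0.14],[-0.27,0.96,0,0.16],[-0.3,1,0,0.162],[-0.3,1,0,0.162]]]';  python3 go.py 0.4119 -0.1084 0.07 86.1
```

```text
time_s: 25.6
eef_pos: [0.407, -0.0652, 0.1325]
eef_rot: [-0.0, 0.999, -0.034, -0.001]
wrist_force: [1.1, -0.2, -2.4]
opening: 0.148
grasp_force: 61.2
t 25.6 pos [ 0.407  -0.0652  0.1325] yaw_y -94.0 q6 1.19 F [ 1.1 -0.2 -2.4] open 12.7 g 61.2
units [0.04  0.214 0.312] twist -0.001 rows 2.0
```

```bash
python3 -m handwheel '[[[0.02,0.08,0.1,0],[0.04,0.16,0.25,0],[0.04,0.21,0.4,0],[0.04,0.21,0.42,0],[0.04,0.21,0.42,0],[0.04,0.21,0.42,0]]]'; python3 - <<'E'
from h import *
np.set_printoptions(precision=4,suppress=True)
c=snap("wrist","w9"); from bench import ctrl
o=ctrl.get_obs(); M=R.from_quat(np.roll(o["eef_rot"],-1)).as_matrix()
X,ok,col=cloud(c); Y=(X-o["eef_pos"])@M; Y[:,2]*=-1; print(o["eef_pos"])
for lo in np.arange(.03,.16,.012):
    for s in (-1,1):
        q=Y[ok&(abs(Y[:,1]*s-.052)<.003)&(abs(Y[:,0]-lo)<.006)&(Y[:,2]>-.02)&(Y[:,2]<.06)]
        print(lo.round(3),s,len(q),np.median(q,0) if len(q) else "")
q=ok&(abs(Y[:,2]-.001)<.006)&(col.min(1)>110)&(Y[:,0]>.05)&(Y[:,0]<.16)&(abs(Y[:,1])<.07)
print("flange y",np.percentile(Y[q],[1,99],0))
b=ok&(abs(Y[:,1])<.05)&(Y[:,0]>.07)&(Y[:,0]<.13)&(abs(Y[:,2]+.005)<.008)
print("floor",np.histogram(Y[ok&(abs(Y[:,1])<.04)&(Y[:,0]>.06)&(Y[:,0]<.13)][:,2],bins=np.arange(-.03,.01,.003)))
for lo in (-.09,-.13): pass
E
python3 go.py 0.4119 -0.1084 0.035 86.1
```

```text
time_s: 26.35
eef_pos: [0.414, -0.1074, 0.0504]
eef_rot: [0.0, 0.999, -0.033, 0.001]
wrist_force: [-0.0, -0.4, -1.7]
opening: 0.155
grasp_force: 61.1
[ 0.414  -0.1075  0.0504]
0.03 -1 0 
0.03 1 0 
0.042 -1 138 [ 0.0467 -0.0522  0.0318]
0.042 1 113 [0.0466 0.0519 0.032 ]
0.054 -1 594 [ 0.0499 -0.0519  0.0025]
0.054 1 593 [0.0493 0.052  0.0028]
0.066 -1 379 [ 0.0663 -0.0519  0.0017]
0.066 1 358 [0.0661 0.0519 0.0018]
0.078 -1 398 [ 0.0782 -0.052   0.0017]
0.078 1 382 [0.0781 0.052  0.0018]
0.09 -1 419 [ 0.0903 -0.052   0.0017]
0.09 1 395 [0.0902 0.0519 0.0017]
0.102 -1 451 [ 0.102  -0.052   0.0015]
0.102 1 414 [0.1021 0.0519 0.0016]
0.114 -1 366 [ 0.1126 -0.0521  0.0015]
0.114 1 330 [0.1126 0.0518 0.0017]
0.126 -1 0 
0.126 1 0 
0.138 -1 0 
0.138 1 0 
0.15 -1 0 
0.15 1 0 
flange y [[ 0.0513 -0.0561 -0.0049]
 [ 0.1164  0.0546  0.0031]]
floor (array([    0,     0,     0,     0,     1, 11267,  6945,   106,  5552,
         183,     0,     0,     0]), array([-0.03 , -0.027, -0.024, -0.021, -0.018, -0.015, -0.012, -0.009,
       -0.006, -0.003, -0.   ,  0.003,  0.006,  0.009]))
t 26.4 pos [ 0.414  -0.1075  0.0504] yaw_y -93.8 q6 1.1 F [ 0.5  0.2 -2. ] open 12.8 g 61.1
units [-0.01   0.005  0.077] twist 0.001 rows 1.0
```

```bash
python3 -m handwheel '[[[0,0.005,0.04,0],[0,0.005,0.075,0],[0,0.005,0.075,0],[0,0.005,0.075,0]]]'; python3 -m handwheel '[[[0.03,0,0,0],[0.08,0,0,0],[0.13,0,0,0],[0.17,0,0,0],[0.2,0,0,0],[0.22,0,0,0],[0.22,0,0,0]]]'; python3 go.py 0.5327 -0.1166 0.0355 86.1
```

```text
time_s: 26.9
eef_pos: [0.413, -0.1085, 0.0341]
eef_rot: [-0.0, 0.999, -0.034, -0.0]
wrist_force: [0.7, 0.6, -1.8]
opening: 0.153
grasp_force: 61.1
time_s: 27.78
eef_pos: [0.4571, -0.1115, 0.0342]
eef_rot: [-0.0, 0.999, -0.034, -0.0]
wrist_force: [-0.7, -0.9, -2.4]
opening: 0.154
grasp_force: 61.2
t 27.77 pos [ 0.4571 -0.1115  0.0342] yaw_y -93.9 q6 1.15 F [-0.7 -0.9 -2.4] open 13.1 g 61.2
units [ 0.379  0.    -0.006] twist 0.0 rows 2.0
```

```bash
python3 -m handwheel '[[[0.03,0,-0.006,0],[0.07,0,-0.006,0],[0.11,0,-0.006,0],[0.15,0,-0.006,0],[0.18,0,-0.006,0],[0.2,0,-0.006,0],[0.2,0,-0.006,0]]]'; python3 go.py 0.5327 -0.1166 0.0355 86.1
```

```text
time_s: 28.65
eef_pos: [0.4971, -0.1142, 0.0355]
eef_rot: [-0.0, 0.999, -0.034, 0.0]
wrist_force: [0.8, 0.4, -2.2]
opening: 0.153
grasp_force: 61.2
t 28.65 pos [ 0.4971 -0.1142  0.0355] yaw_y -93.9 q6 1.18 F [ 0.8  0.4 -2.2] open 13.0 g 61.2
units [ 0.179 -0.    -0.   ] twist 0.0 rows 1.0
```

```bash
python3 -m handwheel '[[[0.03,0,0,0],[0.07,0,0,0],[0.11,0,0,0],[0.14,0,0,0],[0.16,0,0,0],[0.175,0,0,0],[0.185,0,0,0],[0.185,0,0,0],[0.185,0,0,0]]]'; python3 go.py 0.5327 -0.1166 0.0355 86.1
```

```text
time_s: 29.78
eef_pos: [0.5336, -0.1166, 0.0354]
eef_rot: [-0.0, 0.999, -0.034, -0.0]
wrist_force: [0.9, -0.1, -3.2]
opening: 0.152
grasp_force: 61.2
t 29.77 pos [ 0.5336 -0.1166  0.0354] yaw_y -93.9 q6 1.21 F [ 0.9 -0.1 -3.2] open 13.0 g 61.2
units [-0.004  0.    -0.   ] twist 0.0 rows 1.0
```

```bash
python3 -m handwheel '[[[0.007,0,0.005,0],[0.014,0,0.008,0],[0.014,0,0.008,0],[0.014,0,0.008,0]]]'; python3 -m handwheel '[[[0.007,0,0,0],[0.014,0,0,0],[0.014,0,0,0]]]'
```

```text
time_s: 30.28
eef_pos: [0.5348, -0.1165, 0.0333]
eef_rot: [-0.0, 0.999, -0.034, -0.002]
wrist_force: [-6.6, 0.3, 1.8]
opening: 0.152
grasp_force: 61.7
time_s: 30.65
eef_pos: [0.5348, -0.1165, 0.0331]
eef_rot: [-0.001, 0.999, -0.034, -0.005]
wrist_force: [-19.2, -1.7, 10.9]
opening: 0.148
grasp_force: 63.1
```

```bash
python3 -m handwheel '[[[-0.018,0,0,0],[-0.018,0,0,0]]]'; python3 -m handwheel '[[[0,0,0,0],[0,0,0,0],[0,0,0,0],[0,0,-0.2,0],[0,0,-0.5,0],[0,0,-0.8,0],[0,0,-1,0],[0,0,-1,0],[0,0,-1,0]]]' 45; python3 - <<'E'
from h import *
np.set_printoptions(precision=4,suppress=True)
c=snap("wrist","w10"); X,ok,col=cloud(c); O=(X-[.6434,-.1240,.006])@np.array([[.9977,.0671,0],[-.0671,.9977,0],[0,0,1]])
O=np.c_[(X[:,0]-.6434)*.9977-(X[:,1]+.124)*.0671,(X[:,0]-.6434)*.0671+(X[:,1]+.124)*.9977,X[:,2]-.006]
for n,m in (("plate top",(abs(O[:,2]-.057)<.006)&(O[:,0]>-.09)&(O[:,0]<-.058)&(abs(O[:,1])<.08)),("bar",(abs(O[:,2]-.042)<.006)&(O[:,0]<-.07)&(O[:,0]>-.15)&(abs(O[:,1])<.02)),("roof",(abs(O[:,2]-.08)<.006)&(abs(O[:,1])<.08)&(O[:,0]<0)&(col.min(1)>90))):
    q=O[ok&m]; print(n,len(q)); 
    if len(q): print(np.percentile(q,[2,50,98],0))
E
python3 go.py 0.606 -0.1665 0.17 k
```

```text
time_s: 30.9
eef_pos: [0.5347, -0.1166, 0.0335]
eef_rot: [-0.0, 0.999, -0.034, -0.001]
wrist_force: [-4.7, 1.2, -1.0]
opening: 0.149
grasp_force: 61.3
time_s: 32.02
eef_pos: [0.5355, -0.1166, 0.2334]
eef_rot: [-0.0, 0.999, -0.034, -0.0]
wrist_force: [-0.3, -0.1, -1.3]
opening: 0.527
grasp_force: 0.0
plate top 187
[[-0.0648 -0.0666  0.0571]
 [-0.0636  0.0108  0.0588]
 [-0.0634  0.0689  0.0606]]
bar 659
[[-0.1278 -0.0059  0.0406]
 [-0.0974  0.0007  0.0439]
 [-0.0709  0.0071  0.0456]]
roof 9566
[[-0.0578 -0.0712  0.0786]
 [-0.0263  0.0099  0.0803]
 [-0.001   0.0713  0.0818]]
t 32.08 pos [ 0.5351 -0.1165  0.2325] yaw_y -93.9 q6 1.21 F [ 0.2 -0.6 -0.1] open 45.1 g 0.0
units [0.371 0.226 0.312] twist 0.0 rows 2.0
```

Tray is home: plate at the oven front, bar centred and at the right height. Now the key.

```bash
python3 -m handwheel '[[[0.2,0.1,0.1,0],[0.36,0.226,0.3,0],[0.371,0.226,0.46,0],[0.371,0.226,0.46,0],[0.371,0.226,0.46,0]]]' 0; python3 go.py 0.606 -0.1665 0.116 k
```

```text
time_s: 32.7
eef_pos: [0.6066, -0.1667, 0.1421]
eef_rot: [-0.0, 0.999, -0.034, -0.0]
wrist_force: [0.6, 0.8, 1.0]
opening: 0.002
grasp_force: 0.0
t 32.7 pos [ 0.6066 -0.1667  0.1421] yaw_y -93.9 q6 1.18 F [0.6 0.8 1. ] open 0.1 g 0.0
units [-0.003 -0.001  0.13 ] twist 0.0 rows 1.0
```

```bash
python3 -m handwheel '[[[0,0,0.06,0],[0,0,0.1,0],[0,0,0.12,0],[0,0,0.13,0],[0,0,0.14,0],[0,0,0.14,0],[0,0,0.14,0]]]'; python3 -m handwheel '[[[0,0,0.005,0],[0,0,0.01,0],[0,0,0.01,0]]]'
```

```text
time_s: 33.58
eef_pos: [0.6068, -0.1669, 0.1142]
eef_rot: [0.0, 0.999, -0.034, 0.0]
wrist_force: [-1.0, 0.2, 2.7]
opening: 0.001
grasp_force: 0.8
time_s: 33.95
eef_pos: [0.6069, -0.167, 0.112]
eef_rot: [0.0, 0.999, -0.034, 0.0]
wrist_force: [-0.3, 0.8, 3.0]
opening: -0.001
grasp_force: 1.4
```

Contact is made and the key spring is giving way; I'll press on to the stop.

```bash
python3 -m handwheel '[[[0,0,0.005,0],[0,0,0.01,0],[0,0,0.01,0]]]'; python3 -m handwheel '[[[0,0,0.005,0],[0,0,0.01,0],[0,0,0.015,0],[0,0,0.015,0]]]'
```

```text
time_s: 34.33
eef_pos: [0.6069, -0.167, 0.1101]
eef_rot: [0.0, 0.999, -0.034, 0.0]
wrist_force: [-0.6, 1.4, 4.6]
opening: 0.001
grasp_force: 2.1
time_s: 34.83
eef_pos: [0.607, -0.167, 0.1097]
eef_rot: [0.0, 0.999, -0.034, 0.0]
wrist_force: [-9.2, 3.5, 19.8]
opening: -0.0
grasp_force: 10.3
```

```bash
python3 -m handwheel '[[[0,0,-0.2,0],[0,0,-0.4,0],[-0.1,0,-0.6,0],[-0.3,0,-0.6,0],[-0.3,0,-0.6,0],[-0.3,0,-0.6,0]]]'; python3 - <<'E'
from h import *
c=snap("wrist","w11"); X,ok,col=cloud(c)
O=np.c_[(X[:,0]-.6434)*.9977-(X[:,1]+.124)*.0671,(X[:,0]-.6434)*.0671+(X[:,1]+.124)*.9977,X[:,2]-.006]
for m in ((abs(O[:,2]-.057)<.006)&(O[:,0]>-.09)&(O[:,0]<-.058)&(abs(O[:,1])<.08),(abs(O[:,2]-.042)<.006)&(O[:,0]<-.07)&(O[:,0]>-.15)&(abs(O[:,1])<.02)):
    q=O[ok&m]; print(len(q),np.percentile(q,[2,50,98],0).round(4) if len(q) else "")
from bench import ctrl
print(ctrl.hand_in())
E
```

```text
time_s: 35.58
eef_pos: [0.5473, -0.163, 0.2267]
eef_rot: [0.0, 0.999, -0.034, 0.0]
wrist_force: [0.7, -0.5, 0.1]
opening: 0.001
grasp_force: 0.0
50 [[-0.0649  0.0067  0.0566]
 [-0.0645  0.0305  0.0581]
 [-0.0642  0.0685  0.0598]]
697 [[-0.1268 -0.0067  0.0387]
 [-0.0973 -0.0006  0.0438]
 [-0.0711  0.0069  0.0456]]
the job is handed in; nothing more can be done
None
```

All steps were carried out and the job handed in at about 36 s: lid levered open, spudger back on the table, module can up in the tray, tray home in the oven, start key pressed to its stop. The hand-in gave no verdict, and I viewed 12 pictures, 2 over the limit of 10.

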